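Hang and lock the missing arm of a panel drying rack

TASK

One upright of the small drying rack is still bare. Hook the long two-hook arm into it at the same level as the arm on its neighbour and press it down until it is fully home, then slide that upright's keeper down until it sits on the arm's heel so that the arm cannot lift out. Leave the other loose things on the bench where they are.

Things in the scene. Friction and masses are not known exactly. Their poses are not given: they have to be found in the camera images.
- long_arm: The loose long rack arm, bare steel, 0.23 to 0.45 kg, lying the way up it is fitted. Origin: rear lower edge of its heel plate, mid-width. Sizes in mm in its frame: tube 25 wide, z 0 to 30, from x = -8 to -190; lip on the far end, 6 thick, up to z = 50; heel plate x -8 to 0, 30 wide, z 0 to 95. Two hooks stand out behind the heel along +x.
- grip_point (a point): Middle of the arm's tube, (-88, 0, 15) mm from the arm's origin, near the centre of mass: a good place to grip across the 25 mm width (y) from above. Same axes as the arm.
- hook_tip (a point): Tip of the upper hook, (10.5, 0, 82) mm from the arm's origin. Both hooks are 5 mm thick, on y = 0: necks 9 high (z 14 to 23 and 82 to 91), out to x = 10.5, each with a hook hanging 9 mm below its neck from x = 4.5 to 10.5. A tab is thus 18 high in all and leaves a 4.5 mm throat for the upright's 3 mm face plate.
- bare: Bolted foot of the bare upright on a blue base bar; the neighbour stands 260 mm to one side. Origin: on the bench below the middle of the upright's slotted face. +x goes into the upright, away from the robot (the arm goes in along +x, its tube then points along -x), z up. Face plate 34 wide, x = 0 to 3 mm, with one column of seven slots on y = 0, each 9 wide, 22 high, 34 apart.
- bare_home (a point): Nominal place of the arm's origin when fully home (same axes): 151 mm above the bench on the bare upright's face, hooks in the 2nd and 4th slots from the top as on the neighbour, necks resting on the slots' lower edges (4th slot's: 165 above the bench). CAUTION: the upright stands on a levelling screw; slots, keeper and top are together up to 5 mm lower or higher. Unreported: feel or look.
- bare_top (a point): Nominal top of the bare upright, 294 mm above the bench on its face (the same 5 mm uncertain). The upright does not give when pushed. The tabs can go in only while the arm is 9 to 13 mm above its home height; then it must go down. If let go half way it may bind by friction and stay up. The keeper's collar is 44 wide and 12 high.
- keeper (a joint): Steel collar that slides on the bare upright with 5 N of friction. Value in m, growing downwards: 0 = flush with the upright's top (underside nominally 282 mm above the bench), 0.036 = on the heel of an arm fully home, up to 0.060 with no arm. Starts at 0 to 0.010. In front a thumb ledge 32 wide, x = -27 to -7 mm of the foot's frame, its top 8 mm above the underside, can be pushed down.
- fitted: The neighbour: same foot and axes, at nominal height, with its arm in place and its keeper down; all fixed. Its arm reaches 190 mm towards the robot, 151 to 181 mm above the bench (lip to 201), heel to 246.
- short_arm: Bystander, a shorter arm for another rack: 25 wide, 30 high tube 120 long with a 50 mm heel plate and only one hook. Origin as for the long arm. Loose.
- tape: Bystander, roll of masking tape, 96 across, 24 high; origin under its middle. Loose.
- block: Bystander, cork sanding block 100 x 60 x 28; origin under its middle. Loose.
- glue: Bystander, white glue bottle 52 across, 130 high; origin under its middle. Loose.
- jar: Bystander, small grey jar 64 across, 70 high; origin under its middle. Loose.
Mind the look-alikes: they are no part of the job. What is shaped like the long_arm but purple or yellow is not meant.

How it is judged:
On the way:
1. the arm's hooks are in the right slots of the bare upright and the heel lies against its face (x of long_arm in the frame of bare between -0.004 and 0.003 m and y of long_arm in the frame of bare between -0.005 and 0.005 m and z of long_arm in the frame of bare between 0.143 and 0.159 m), for 0.2 s.
At the end, for the whole second after the job is handed in: The long arm hangs at rest by both hooks in the 2nd and 4th slot of the bare upright: origin within 4 mm of the face, 5 mm of the slot column, 8 mm of nominal home height, tilt under 0.08 rad, square within 0.15 rad; keeper down on its heel (joint 0.0335 to 0.0385), bystanders left alone (all of step 1 and angle between long_arm's own z axis and vertical below 0.08 rad and angle between the x axis of long_arm and the x axis of bare, either way round below 0.15 rad and value of joint keeper between 0.0335 and 0.0385 m and linear speed of long_arm below 0.02 m/s); the robot touches nothing.
It fails at once if a bystander was pushed more than 3 cm or knocked over (distance of any of short_arm, tape, block, glue, jar from where it was at the start of the episode above 0.03 m or angle between any of glue, jar's own z axis and vertical above 0.5 rad).
It also fails if it takes over 54 s, if anything falls off the work surface, if the arm or the gripper's body presses on something with over 40 N, if the wrist force passes 120 N, or if a joint passes its speed limit or range.

ROBOT

A 6-joint arm with a two-finger parallel gripper is mounted at the origin on the work surface. World frame = base frame: x ahead of the robot, y to its left, z up, the work surface at z = 0. Lengths are in m, angles in rad, forces in N, time in s.
With the tool pointing down it reaches from about 0.35 to 0.85 m from the base axis. Payload 8.1 kg.
Tool frame: the origin (TCP) lies at the very end of the fingers, on their centre line; the grasp point (between the pads) lies 19 mm behind it (pinch_z is the distance from the TCP to the grasp point, in m); z points along the fingers, y is the direction in which the jaws open and shut (so a half turn about z gives the same grasp; the last joint's range is limited). The gripper opens to 93 mm and grips with 3 to 60 N. Pads are 15 mm wide; open, the fingers measure 128 mm over their backs; the gripper's body (75 mm by 188 mm) begins 65 mm behind the grasp point.
Start: joints at [-0.085, 0.13, 1.488, -0, 1.523, -0.085], TCP at [0.6, 0, 0.219] pointing down, gripper open.
Joint ranges: [-2.96, 2.96], [-0.89, 2.26], [0.02, 2.5], [-1.34, 4.48], [0, 2.73], [-2.66, 2.66]. Speed limits (rad/s): [2.39, 2.39, 2.79, 3.14, 3.14, 3.14].

INTERFACE

Orientations are given as a rotation vector (axis times angle).
In Python, from plant import * gives the robot as it stands.
- The arm moves only by the tool move_arm, never from a script. Its argument "series" is a list of rows, each a list of 7 numbers: the shift along the tool's x, y, z each as a share of 10 cm, from -1 to 1, then the turn, a rotation vector about the tool's x, y, z each as a share of 180 degrees, from -1 to 1, then the opening, from -1 (shut) to 1 (fully open). In form: [[dx, dy, dz, rx, ry, rz, jaw], ...]. A call has 1 to 8 rows; each row is the pose to reach, as a shift and turn from the pose commanded when the call began, along the tool's axes at that moment, turning the shorter way round; what a row does not reach only later rows make up. A row lasts 1/10 s, in which the tool goes at most 50 mm and 8.59 degrees, less where a joint would pass 70% of its speed; a pose out of reach is approached as far as the arm can. A call with a number of a shift or a turn outside -1 to 1 is refused whole. A call with a gripper value outside its range is refused whole. The fingers move at their own pace and stop on an object; "squeeze" is the grip in N (left out, the last holds). Time passes only in rows, so rows that repeat a pose let the fingers close. It gives the time, the measured TCP pose, the force and the opening at its end, in the units of the state.
- read_state(): the state, without advancing time (a new reading comes with each control period).
- read_camera(name): name is "scene" or "side" or "wrist"; returns a dict with "frame" (420x560x3 uint8, red, green, blue), "K" (3x3 intrinsics, pixels), "rvec" (rotation vector, rad) and "tvec" (3), from world to camera coordinates, as OpenCV has them. Camera axes: x right, y down, z forward; pixel columns grow to the right and rows downward; lengths in m; the calibration is good to about 2 mm. A picture is of the moment at which its call begins. There is no depth.
- close_job(): hands the job in, once; it reports no verdict.
The state is a dict: "t": time; "q": joint angles; "dq": joint speeds; "joint_torque": joint torques, N m; "tool_pos": TCP position; "orientation": TCP orientation; "force": force on the tool from outside, world axes, zero at the start; "wrist_torque": the same for the moment, N m; "opening": finger opening in m.
Only numpy, scipy, OpenCV 4.12 (cv2) and the standard library are available. Lean on these libraries where they do the work, as an engineer would, in place of code of your own. Each camera call takes 0.05 s, during which the arm holds its last target.

## Working session

There is one attempt and no reset: what is moved stays moved. The work goes in short steps, Python scripts to look and compute and a tool call to move; the robot and the scene stay as the last step left them, time stands still between calls to the robot, and variables do not carry over. Pictures are saved under pics/ and viewed, and the job is handed in when it is done.

Besides the shell and the picture viewer there is one more tool, called in YAML: its name, and indented under it one key for each argument. move_arm: Moves the arm, as the interface text tells. Shift numbers are shares of 10 cm and turn numbers shares of 180 degrees, none past 1 either way. Its arguments: {"type":"object","properties":{"series":{"type":"array","items":{"type":"array","items":{"type":"number"}}},"squeeze":{"type":"number"}},"required":["series"]}

```bash
ls; mkdir -p pics; python3 - <<'E'
from plant import *
import cv2
for n in ("scene","side","wrist"):
    c=read_camera(n); cv2.imwrite(f"pics/{n}0.png",c["frame"][:,:,::-1]); print(n,c["K"].tolist(),c["rvec"],c["tvec"])
print(read_state())
E
```

```text
pics
scene [[381.65593058197123, 0.0, 278.8368655549016], [0.0, 381.65593058197123, 207.6846573557205], [0.0, 0.0, 1.0]] [ 1.55932214  1.65647786 -0.89363539] [ 0.12604854 -0.10787628  1.7515139 ]
side [[537.3009275499178, 0.0, 282.2434118230072], [0.0, 537.3009275499178, 203.1576988698956], [0.0, 0.0, 1.0]] [ 0.24623499 -2.76127282  1.31761475] [0.46354397 0.2729683  1.5079832 ]
wrist [[327.6196635435534, 0.0, 282.0206088392605], [0.0, 327.6196635435534, 212.89177114783055], [0.0, 0.0, 1.0]] [-2.83374264e+00 -7.37469163e-04  7.66597003e-04] [-0.59996485 -0.03702027  0.39158464]
{'t': 0.15, 'q': array([-8.53890794e-02,  1.30989716e-01,  1.48900797e+00, -3.90856344e-05,
        1.52300190e+00, -8.53874208e-02]), 'dq': array([-0.00025376, -0.0018701 , -0.00373684,  0.00026543, -0.00109908,
        0.00032795]), 'joint_torque': array([ 8.59073725e-05, -5.60473788e+01, -4.92333663e+01,  7.68201635e-02,
        3.05504061e-02, -1.41810942e-04]), 'tool_pos': array([5.99568669e-01, 5.10251488e-05, 2.17838832e-01]), 'orientation': array([-2.22069785e+00, -2.22069837e+00,  1.47015321e-03]), 'force': array([-0.72497823, -1.13343997, -0.37526617]), 'wrist_torque': array([-0.05520704, -0.03393422,  0.02234428]), 'opening': 0.09275052976666366}
```

View pics/scene0.png

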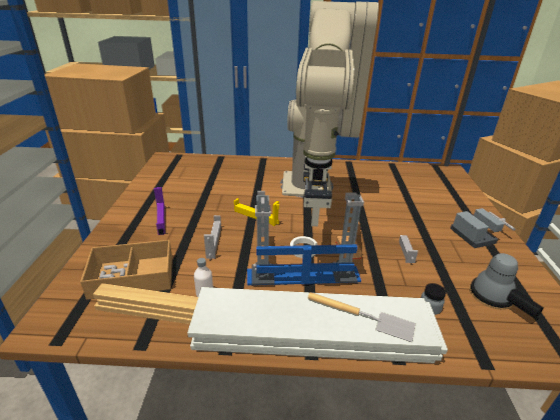

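View pics/side0.png

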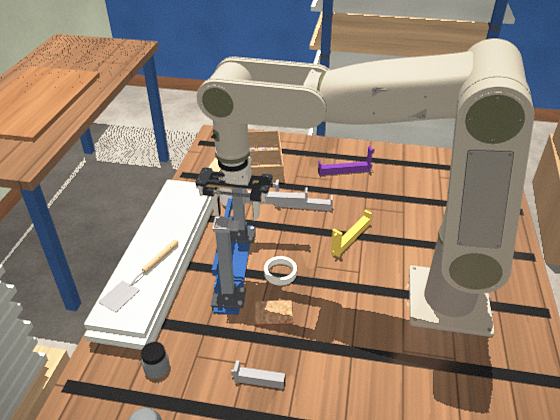

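View pics/wrist0.png

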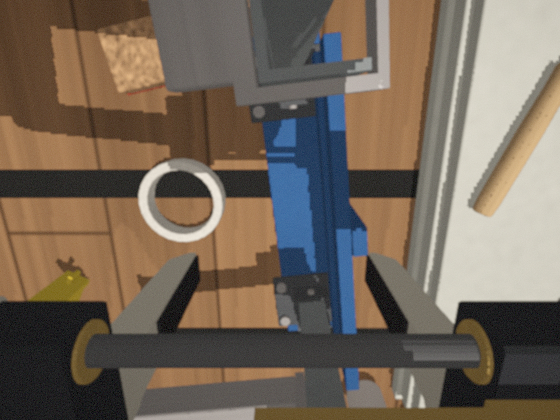

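```bash
python3 - <<'E'
import cv2
a=cv2.imread("pics/scene0.png")[170:300,180:440]; cv2.imwrite("pics/s1.png",cv2.resize(a,None,fx=3,fy=3,interpolation=2))
a=cv2.imread("pics/side0.png")[165:325,180:400]; cv2.imwrite("pics/d1.png",cv2.resize(a,None,fx=3.6,fy=3.6,interpolation=2))
E
```

```text
(no output)
```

View pics/s1.png

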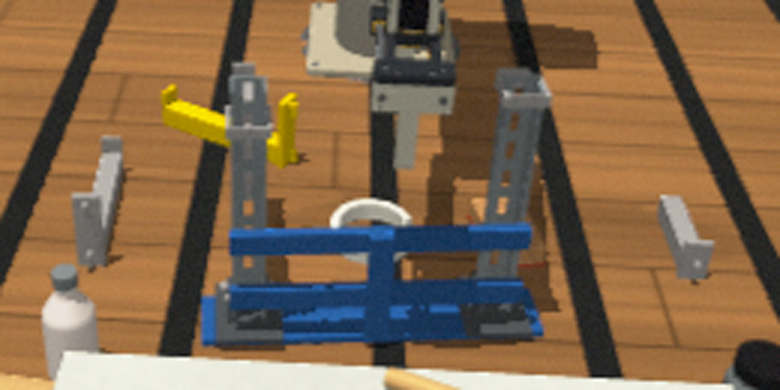

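View pics/d1.png

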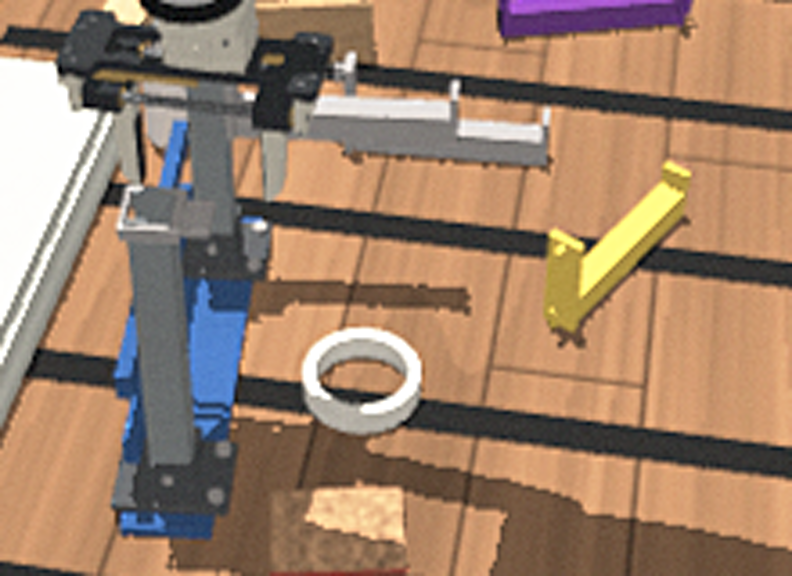

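```bash
cat > h.py <<'E'
import numpy as np, cv2
from scipy.spatial.transform import Rotation as Ro
def cam(c):
    R=cv2.Rodrigues(np.array(c["rvec"],float))[0]; return np.array(c["K"]),R,np.array(c["tvec"],float)
def ray(c,p):
    K,R,t=cam(c); d=R.T@np.linalg.inv(K)@np.array([p[0],p[1],1.]); return -R.T@t,d/np.linalg.norm(d)
def onz(c,p,z):
    o,d=ray(c,p); return o+d*(z-o[2])/d[2]
def onplane(c,p,pt,n):
    o,d=ray(c,p); return o+d*(np.dot(np.array(pt)-o,n)/np.dot(d,n))
def tri(cs,ps):
    A=np.zeros((3,3));b=np.zeros(3);L=[]
    for c,p in zip(cs,ps):
        o,d=ray(c,p);M=np.eye(3)-np.outer(d,d);A+=M;b+=M@o;L.append((o,d))
    X=np.linalg.solve(A,b); return X,[float(np.linalg.norm(np.cross(X-o,d))) for o,d in L]
def proj(c,X):
    K,R,t=cam(c);q=K@(R@np.array(X)+t);return q[:2]/q[2]
E
python3 - <<'E'
from plant import *
from h import *
import pickle
cs={n:read_camera(n) for n in("scene","side","wrist")}
pickle.dump(cs,open("c0.pkl","wb"))
for n,c in cs.items():
    o,d=ray(c,(280,210)); print(n,o.round(3),d.round(3))
s=lambda x,y:(180+x/3,170+y/3); d=lambda x,y:(180+x/3.6,165+y/3.6)
W=cs["wrist"]
print("bar blue",[onz(W,p,0.012).round(3) for p in((255,100),(290,320),(340,35))])
S=cs["scene"];D=cs["side"]
# bare collar top back corners in scene / side
print("collar outer corners", tri([S,D],[s(549,95),d(124,225)]), tri([S,D],[s(503,95),d(124,190)]))
print("long heel top mid", tri([S,D],[s(84,197),d(349,60)]))
print([onz(D,d(*p),0.03).round(3) for p in((549,128),(545,150),(460,125),(330,110))])
print([onz(S,s(*p),0.095).round(3) for p in((75,195),(95,200))],[onz(S,s(*p),0.05).round(3) for p in((103,138),(121,140))],[onz(S,s(*p),0).round(3) for p in((78,262),(102,265))])
E
```

```text
scene [ 1.547 -0.072  0.835] [-0.844 -0.025 -0.535]
side [0.286 1.067 1.159] [ 0.136 -0.757 -0.639]
wrist [0.6   0.084 0.384] [-0.006 -0.295 -0.956]
bar blue [array([0.571, 0.093, 0.012]), array([ 0.611, -0.184,  0.012]), array([0.659, 0.155, 0.012])]
collar outer corners (array([0.61778702, 0.13160724, 0.28733944]), [0.0023785383626895077, 0.00237853836268953]) (array([0.62678135, 0.09055771, 0.28697306]), [0.001769572151806354, 0.0017695721518064447])
long heel top mid (array([ 0.54985068, -0.33523189,  0.09283016]), [0.0025331751189752276, 0.002533175118975101])
[array([ 0.362, -0.351,  0.03 ]), array([ 0.362, -0.318,  0.03 ]), array([ 0.444, -0.341,  0.03 ]), array([ 0.568, -0.341,  0.03 ])]
[array([ 0.553, -0.343,  0.095]), array([ 0.561, -0.319,  0.095])] [array([ 0.372, -0.35 ,  0.05 ]), array([ 0.375, -0.327,  0.05 ])] [array([ 0.552, -0.347,  0.   ]), array([ 0.555, -0.319,  0.   ])]
```

move_arm:
  series:
    - [0.3, -0.3, -0.3, 0, 0, 0, 1]
    - [0.6, -0.6, -0.6, 0, 0, -0.04, 1]
    - [1, -1, -1, 0, 0, -0.09, 1]
    - [1, -1, -1, 0, 0, -0.14, 1]
    - [1, -1, -1, 0, 0, -0.19, 1]
    - [1, -1, -1, 0, 0, -0.23, 1]
    - [1, -1, -1, 0, 0, -0.27, 1]
    - [1, -1, -1, 0, 0, -0.31, 1]

```text
t: 1.1
tool_pos: [0.4999, 0.1001, 0.3187]
orientation: [0.915, 3.005, 0.0]
force: [-0.1, -0.7, 0.1]
opening: 0.093
```

move_arm:
  series:
    - [0, 0, 0, 0, 0, -0.047, 1]
    - [0, 0, 0, 0, 0, -0.095, 1]
    - [0, 0, 0, 0, 0, -0.142, 1]
    - [0, 0, 0, 0, 0, -0.19, 1]

```text
t: 1.5
tool_pos: [0.5, 0.1, 0.3186]
orientation: [0.008, -3.142, -0.0]
force: [-0.1, 0.1, -0.8]
opening: 0.093
```

move_arm:
  series:
    - [0.4, 0, 0, 0, -0.04, 0, 1]
    - [0.5, 0, 0, 0, -0.08, 0, 1]
    - [0.5, 0, 0, 0, -0.12, 0, 1]
    - [0.5, 0, 0, 0, -0.16, 0, 1]
    - [0.5, 0, 0, 0, -0.16, 0, 1]

```text
t: 2.0
tool_pos: [0.4473, 0.1001, 0.3164]
orientation: [-0.0, 2.635, 0.0]
force: [-0.3, 0.7, -0.1]
opening: 0.0927
```

```bash
python3 - <<'E'
from plant import *
from h import *
import pickle
c=read_camera("wrist");pickle.dump(c,open("c1.pkl","wb"))
cv2.imwrite("pics/w1.png",c["frame"][:,:,::-1]); print(ray(c,(280,210)))
E
```

```text
(array([0.29302772, 0.09891996, 0.42081863]), array([ 0.72105842, -0.00609165, -0.69284749]))
```

View pics/w1.png

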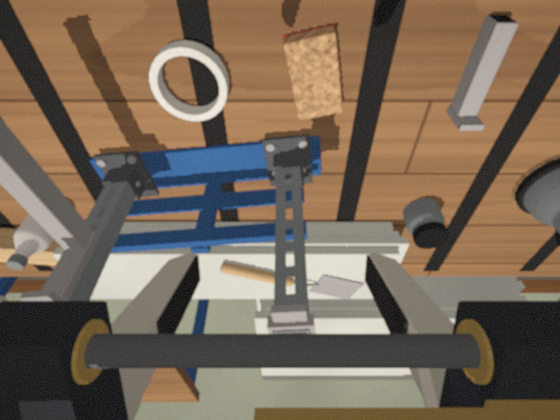

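```bash
python3 - <<'E'
import cv2
a=cv2.imread("pics/w1.png")[125:350,235:345]; cv2.imwrite("pics/w1z.png",cv2.rotate(cv2.resize(a,None,fx=3.5,fy=3.5,interpolation=2),cv2.ROTATE_90_COUNTERCLOCKWISE))
E
```

```text
(no output)
```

View pics/w1z.png

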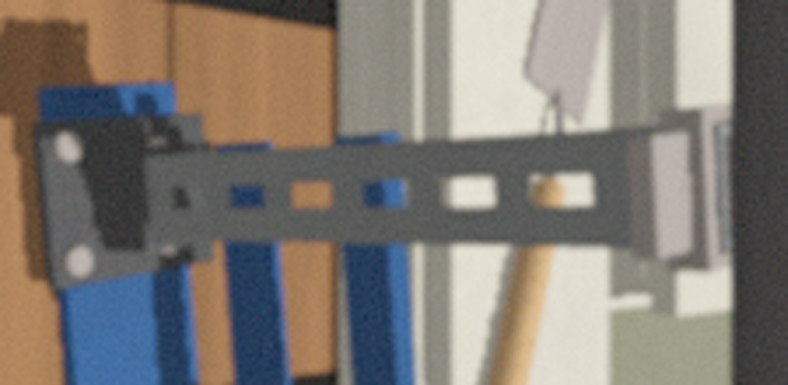

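```bash
python3 - <<'E'
from h import *
import pickle
from scipy.optimize import least_squares
c=pickle.load(open("c1.pkl","rb"))
o=lambda x,y:(345-y/3.5,125+x/3.5)
tops=[(596,191,.255),(497,192,.221),(405,193,.187),(332,195,.153),(265,195.5,.119),(190,197,.085)]
pts=[o(a-0,b) for a,b,_ in tops]
def f(v):
    return np.concatenate([proj(c,(v[0],v[1],z+v[2]))-p for (a,b,z),p in zip(tops,pts)])
r=least_squares(f,[.6,.11,0]);print(r.x,r.fun.reshape(-1,2).round(2))
cs=pickle.load(open("c0.pkl","rb"))
# bar edge direction & bolt-plate in w1
for p in((93,163),(265,140),(320,138)): print(onz(c,p,.012).round(4))
# upright edges at slot2-3
for x,y in((515,137),(515,244),(620,133),(620,247)): print(onplane(c,o(x,y),(r.x[0],0,0),(1,0,0)).round(4))
# ledge front top corners, collar
for x,y in((690,130),(690,258),(630,135),(628,248)): print("ledge",onplane(c,o(x,y),(r.x[0]-.027,0,0),(1,0,0)).round(4))
E
```

```text
[0.58281471 0.10764669 0.00410435] [[ 0.36  0.44]
 [ 0.08 -0.35]
 [-0.13  0.55]
 [-0.   -0.96]
 [-0.25 -1.67]
 [-0.17  2.02]]
[ 0.6127 -0.1971  0.012 ]
[0.5699 0.0738 0.012 ]
[0.5663 0.1544 0.012 ]
[0.5828 0.1238 0.2319]
[0.5828 0.092  0.2319]
[0.5828 0.1232 0.266 ]
[0.5828 0.0917 0.266 ]
ledge [0.5558 0.1207 0.2988]
ledge [0.5558 0.09   0.2988]
ledge [0.5558 0.1203 0.2831]
ledge [0.5558 0.0922 0.2826]
```

move_arm:
  series:
    - [0, -0.3, 0, 0, 0, 0, 1]
    - [0, -0.6, 0, 0, 0, 0, 1]
    - [0, -0.6, 0, 0, 0, 0, 1]
    - [0, -0.6, 0, 0, 0, 0, 1]

```text
t: 2.45
tool_pos: [0.4509, 0.039, 0.3196]
orientation: [0.006, 2.641, -0.0]
force: [0.7, 0.5, 0.5]
opening: 0.0929
```

```bash
python3 - <<'E'
from plant import *
from h import *
import pickle
c=read_camera("wrist");pickle.dump(c,open("c2.pkl","wb"))
cv2.imwrite("pics/w2.png",c["frame"][:,:,::-1])
a=c["frame"][:,:,::-1][125:335,270:420]
cv2.imwrite("pics/w2z.png",cv2.rotate(cv2.resize(a,None,fx=3.8,fy=3.8,interpolation=2),cv2.ROTATE_90_COUNTERCLOCKWISE))
a=cv2.imread("pics/w1.png")[195:335,235:345]; cv2.imwrite("pics/w1y.png",cv2.rotate(cv2.resize(a,None,fx=5,fy=5,interpolation=2),cv2.ROTATE_90_COUNTERCLOCKWISE))
E
```

```text
(no output)
```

View pics/w2z.png

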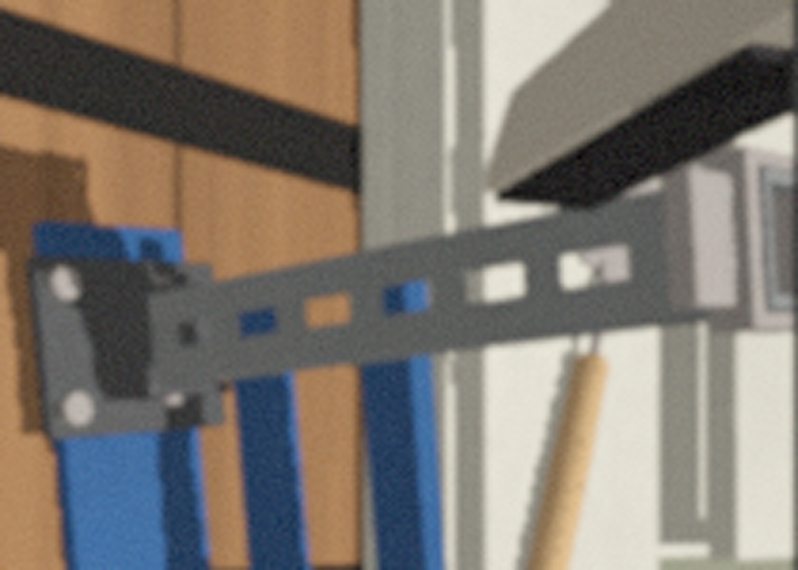

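View pics/w1y.png

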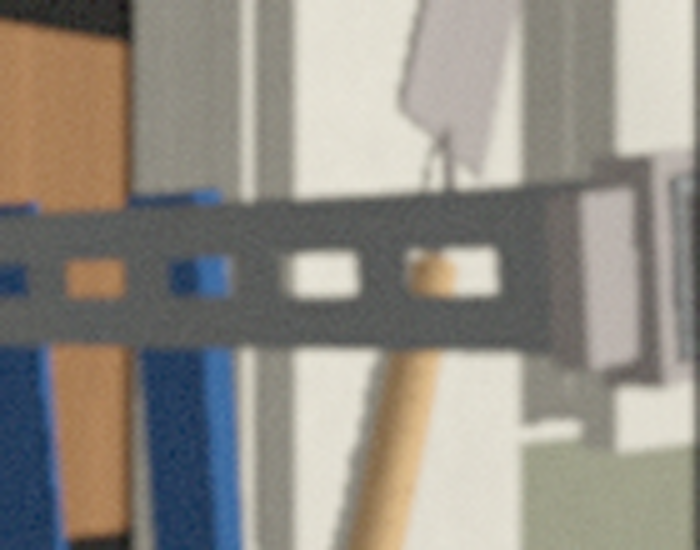

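```bash
python3 - <<'E'
from h import *
import pickle
from scipy.optimize import least_squares
c1=pickle.load(open("c1.pkl","rb"));c2=pickle.load(open("c2.pkl","rb"))
o1=lambda x,y:(345-y/5,195+x/5); o2=lambda x,y:(420-y/3.8,125+x/3.8)
Z=[.255,.221,.187,.153,.119]
A=[(500,272),(360,273),(230,276),(126,278)];B=[(631,263),(527,280),(428,295),(351,308),(275,319)]
D=[(c1,o1(*p),z) for p,z in zip(A,Z)]+[(c2,o2(*p),z) for p,z in zip(B,Z)]
f=lambda v:np.concatenate([proj(c,(v[0],v[1],z+v[2]))-p for c,p,z in D])
r=least_squares(f,[.6,.11,0]);print(r.x,r.fun.reshape(-1,2).round(2))
for k in range(4): print(tri([c1,c2],[D[k][1],D[4+k][1]]))
# corners of foot plate & bolts
P=[((88,0),(0,0))]
b1=lambda x,y:(345-y/3.5,125+x/3.5)
print("bolts",[tri([c1,c2],[b1(*p),o2(*q)]) for p,q in (((68,147),(65,283)),((80,262),(78,407)))])
print("ledge",[tri([c1,c2],[o1(*p),o2(*q)]) for p,q in (((585,367),(700,310)),((583,195),(668,178)),((635,187),(725,160)),((640,372),(738,305)))])
E
```

```text
[ 0.59215864  0.10755037 -0.00239354] [[-0.2  -0.41]
 [-0.53 -0.49]
 [-0.39  0.88]
 [-0.4  -0.1 ]
 [ 0.5  -0.28]
 [ 0.41 -0.71]
 [ 0.35  0.99]
 [ 0.24 -0.26]
 [-0.01  0.59]]
(array([0.59582995, 0.10785055, 0.25089487]), [0.00010005836782254018, 0.0001000583678226262])
(array([0.59777721, 0.10829425, 0.21553687]), [6.802026878234183e-05, 6.802026878239072e-05])
(array([0.59554678, 0.10811898, 0.18048851]), [0.00010359522356817484, 0.00010359522356823112])
(array([0.59626568, 0.10816888, 0.14714746]), [6.442814923476337e-05, 6.442814923463623e-05])
bolts [(array([0.56940052, 0.12917557, 0.02376995]), [5.445322478230027e-06, 5.445322478231167e-06]), (array([0.57127724, 0.08177479, 0.0294717 ]), [8.37298842268301e-05, 8.372988422697323e-05])]
ledge [(array([0.5773093 , 0.0894278 , 0.27968589]), [0.0006468734741410552, 0.0006468734741411424]), (array([0.5670754 , 0.12011162, 0.28060859]), [0.0027684244475291563, 0.0027684244475290735]), (array([0.56731805, 0.1214055 , 0.29256724]), [0.0006552230441262167, 0.0006552230441261867]), (array([0.57402421, 0.08885144, 0.2914334 ]), [0.0002666275595325173, 0.00026662755953249566])]
```

```bash
python3 - <<'E'
import cv2
a=cv2.imread("pics/w2.png")[110:250,120:400]; cv2.imwrite("pics/w2b.png",cv2.resize(a,None,fx=2.8,fy=2.8,interpolation=2))
E
```

```text
(no output)
```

View pics/w2b.png

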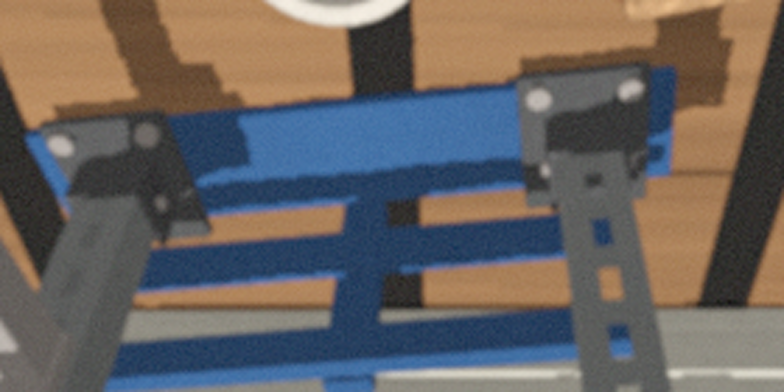

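```bash
python3 - <<'E'
from h import *
import pickle
c=pickle.load(open("c2.pkl","rb"))
o=lambda x,y:(120+x/2.8,110+y/2.8)
for z in (.015,.02,.025,.03):
    P=[onz(c,o(*p),z) for p in((61,146),(147,135),(539,99),(630,90))]
    for a,b in((0,2),(1,3),(0,3),(2,3)):
        d=P[b]-P[a];print(z,np.linalg.norm(d).round(4),np.arctan2(-d[0],d[1]).round(4),end=' | ')
    print((P[2]+P[3])/2)
for z in (.012,):
  P=[onz(c,o(*p),z) for p in((168,116),(518,84))];d=P[1]-P[0];print(np.arctan2(-d[0],d[1]))
E
```

```text
0.015 0.2658 0.1141 | 0.015 0.2636 0.1079 | 0.015 0.3138 0.1142 | 0.015 0.048 0.1148 | [0.57815356 0.10656493 0.015     ]
0.02 0.2626 0.1141 | 0.02 0.2603 0.1079 | 0.02 0.31 0.1142 | 0.02 0.0474 0.1148 | [0.5747267  0.10573373 0.02      ]
0.025 0.2594 0.1141 | 0.025 0.2571 0.1079 | 0.025 0.3062 0.1142 | 0.025 0.0468 0.1148 | [0.57129985 0.10490252 0.025     ]
0.03 0.2561 0.1141 | 0.03 0.2539 0.1079 | 0.03 0.3023 0.1142 | 0.03 0.0462 0.1148 | [0.567873   0.10407132 0.03      ]
0.10412115124725162
```

move_arm:
  series:
    - [0, -0.5, 0, 0, 0.045, 0, 1]
    - [0, -1, 0, 0, 0.09, 0, 1]
    - [0, -1, 0, 0, 0.135, 0, 1]
    - [0, -1, 0, 0, 0.16, 0, 1]

```text
t: 2.9
tool_pos: [0.4513, -0.0611, 0.318]
orientation: [-0.005, -3.133, -0.0]
force: [0.3, -0.6, -0.4]
opening: 0.0928
```

move_arm:
  series:
    - [0, -0.5, 0, 0, 0, 0, 1]
    - [0, -1, 0, 0, 0, 0, 1]

```text
t: 3.1
tool_pos: [0.4518, -0.1589, 0.3177]
orientation: [0.009, -3.138, -0.002]
force: [1.4, -0.3, -0.4]
opening: 0.0929
```

move_arm:
  series:
    - [0, -0.5, 0, 0, 0, 0, 1]
    - [0, -1, 0, 0, 0, 0, 1]

```text
t: 3.3
tool_pos: [0.4511, -0.2607, 0.318]
orientation: [0.003, -3.14, -0.002]
force: [1.7, -0.3, 0.8]
opening: 0.0931
```

move_arm:
  series:
    - [0, -0.4, 0.5, 0, 0, 0, 1]
    - [0, -0.7, 0.6, 0, 0, 0, 1]
    - [0, -0.7, 0.6, 0, 0, 0, 1]
    - [0, -0.7, 0.6, 0, 0, 0, 1]

```text
t: 3.7
tool_pos: [0.4503, -0.3293, 0.2569]
orientation: [-0.001, -3.139, -0.005]
force: [0.7, -0.0, 0.9]
opening: 0.0929
```

```bash
python3 - <<'E'
from plant import *
from h import *
import pickle
c=read_camera("wrist");pickle.dump(c,open("c3.pkl","wb"))
cv2.imwrite("pics/w3.png",c["frame"][:,:,::-1]);s=read_state();print(s['tool_pos'],s['orientation'])
E
```

```text
[ 0.45083002 -0.32901915  0.25835462] [ 6.86553478e-04 -3.14061683e+00 -2.08541310e-03]
```

View pics/w3.png

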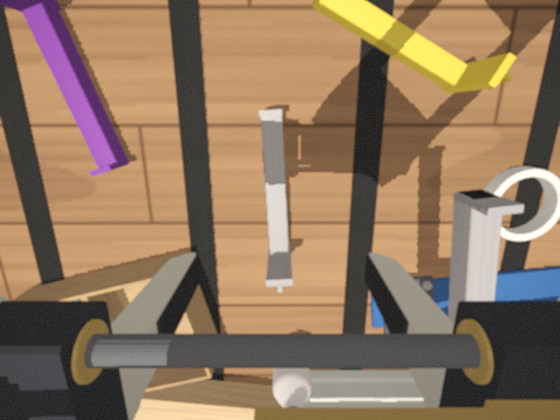

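```bash
python3 - <<'E'
import cv2
a=cv2.imread("pics/w3.png")[100:300,240:320]; cv2.imwrite("pics/w3z.png",cv2.rotate(cv2.resize(a,None,fx=4,fy=4,interpolation=2),cv2.ROTATE_90_COUNTERCLOCKWISE))
E
```

```text
(no output)
```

View pics/w3z.png

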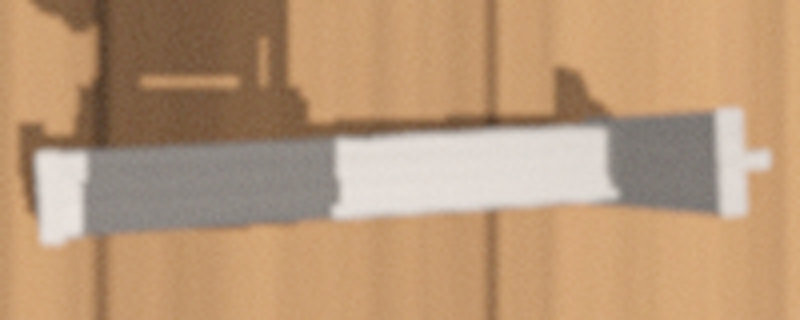

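```bash
python3 - <<'E'
from h import *
import pickle
c=pickle.load(open("c3.pkl","rb"))
o=lambda x,y:(320-y/4,100+x/4)
t=[onz(c,o(*p),.03) for p in((100,149),(100,235),(600,127),(598,204))]
h=[onz(c,o(*p),.095) for p in((743,108),(747,215),(715,111),(720,215))]
print(np.round(t,4),np.round(h,4))
a=(t[0]+t[1])/2;b=(t[2]+t[3])/2;d=b-a;print("width",t[0]-t[1],t[2]-t[3],"yaw",np.arctan2(d[1],d[0]))
r=(h[0]+h[1])/2;print("rear",r, "yaw2",np.arctan2(*(r-a)[1::-1]), "hook tip",onz(c,o(771,159),.091))
print("lip",[onz(c,o(*p),.05).round(4) for p in((37,150),(42,244))])
E
```

```text
[[ 0.3834 -0.3293  0.03  ]
 [ 0.3834 -0.3543  0.03  ]
 [ 0.5412 -0.322   0.03  ]
 [ 0.5405 -0.3472  0.03  ]] [[ 0.5563 -0.3179  0.095 ]
 [ 0.5575 -0.3481  0.095 ]
 [ 0.5474 -0.3188  0.095 ]
 [ 0.549  -0.348   0.095 ]]
width [5.80209664e-06 2.49598449e-02 0.00000000e+00] [0.00073466 0.02512585 0.        ] yaw 0.04558058038789443
rear [ 0.55692128 -0.33300553  0.095     ] yaw2 0.05048400380447976 hook tip [ 0.5676902  -0.33232426  0.091     ]
lip [array([ 0.366 , -0.3297,  0.05  ]), array([ 0.3673, -0.3552,  0.05  ])]
```

move_arm:
  series:
    - [-0.18, -0.08, 0.4, 0, 0, -0.015, 1]
    - [-0.18, -0.08, 0.8, 0, 0, -0.015, 1]
    - [-0.18, -0.08, 1, 0, 0, -0.015, 1]

```text
t: 4.05
tool_pos: [0.4684, -0.3356, 0.1564]
orientation: [0.077, -3.139, -0.003]
force: [-0.7, -0.4, -0.3]
opening: 0.093
```

move_arm:
  series:
    - [0, 0, 0.4, 0, 0, 0, 1]
    - [0, 0, 0.8, 0, 0, 0, 1]
    - [0, 0, 1, 0, 0, 0, 1]
    - [0, 0, 1, 0, 0, 0, 1]

```text
t: 4.45
tool_pos: [0.4672, -0.335, 0.0562]
orientation: [0.076, -3.137, -0.005]
force: [0.5, -0.1, -0.0]
opening: 0.0931
```

```bash
python3 - <<'E'
from plant import *
s=read_state();print(s['tool_pos'],s['orientation'])
E
```

```text
[ 0.46715351 -0.33496612  0.05615029] [ 0.0764089  -3.13711553 -0.00543002]
```

move_arm:
  series:
    - [-0.02, -0.015, 0.3, 0, 0, 0, 1]
    - [-0.02, -0.015, 0.5, 0, 0, 0, 1]
    - [-0.02, -0.015, 0.5, 0, 0, 0, -1]
    - [-0.02, -0.015, 0.5, 0, 0, 0, -1]
    - [-0.02, -0.015, 0.5, 0, 0, 0, -1]
    - [-0.02, -0.015, 0.5, 0, 0, 0, -1]
    - [-0.02, -0.015, 0.5, 0, 0, 0, -1]
  squeeze: 50

```text
t: 5.15
tool_pos: [0.4705, -0.3399, 0.01]
orientation: [-0.073, 3.139, -0.002]
force: [1.0, 0.1, -0.8]
opening: 0.0579
```

move_arm:
  series:
    - [0, 0, 0, 0, 0, 0, -1]
    - [0, 0, 0, 0, 0, 0, -1]
    - [0, 0, -0.1, 0, 0, 0, -1]
    - [0, 0, -0.4, 0, 0, 0, -1]
    - [0, 0, -0.8, 0, 0, 0, -1]
    - [0, 0, -1, 0, 0, 0, -1]

```text
t: 5.75
tool_pos: [0.471, -0.3405, 0.1131]
orientation: [-0.073, 3.137, -0.005]
force: [0.7, -0.1, -0.4]
opening: 0.0094
```

move_arm:
  series:
    - [0, 0, 0, 0, 0, 0, 0.2]
    - [0, 0, 0, 0, 0, 0, 0.2]
    - [0, 0, 0, 0, 0, 0, 0.2]
    - [0, 0, 0, 0, 0, 0, 0.2]
    - [0, 0, 0, 0, 0, 0, 0.2]
    - [0, 0, 0, 0, 0, 0, 0.2]
    - [0, 0, 0, 0, 0, 0, 0.2]
    - [0, 0, 0, 0, 0, 0, 0.2]

```text
t: 6.55
tool_pos: [0.4697, -0.3393, 0.1085]
orientation: [0.073, -3.141, -0.0]
force: [-0.4, -0.4, 0.0]
opening: 0.0558
```

```bash
python3 - <<'E'
from plant import *
from h import *
import pickle
c=read_camera("wrist");pickle.dump(c,open("c4.pkl","wb"))
cv2.imwrite("pics/w4.png",c["frame"][:,:,::-1]);s=read_state();print(s['tool_pos'],s['orientation'],s['opening'])
E
```

```text
[ 0.46974104 -0.33937176  0.10859048] [-7.27016933e-02  3.14075092e+00  6.97175013e-05] 0.05591789560149254
```

View pics/w4.png

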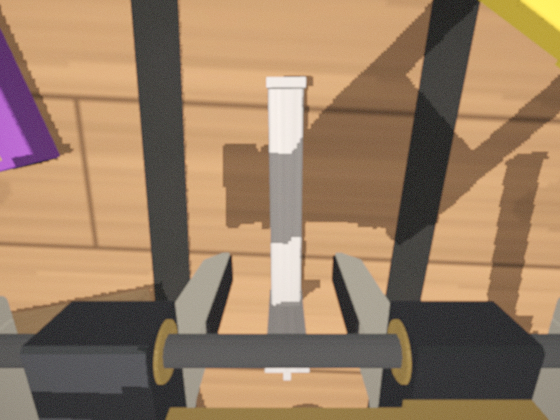

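move_arm:
  series:
    - [0, 0.02, 0.4, 0, 0, 0, 0.2]
    - [0, 0.02, 0.8, 0, 0, 0, 0.2]
    - [0, 0.02, 1, 0, 0, 0, 0.2]
    - [0, 0.02, 1, 0, 0, 0, 0.2]

```text
t: 7.0
tool_pos: [0.467, -0.3351, 0.0047]
orientation: [0.073, -3.135, -0.007]
force: [0.1, 0.4, 0.3]
opening: 0.0558
```

move_arm:
  series:
    - [0, 0, 0.05, 0, 0, 0, -1]
    - [0, 0, 0.05, 0, 0, 0, -1]
    - [0, 0, 0.05, 0, 0, 0, -1]
    - [0, 0, 0.05, 0, 0, 0, -1]
    - [0, 0, 0.05, 0, 0, 0, -1]
    - [0, 0, 0.05, 0, 0, 0, -1]
    - [0, 0, 0.05, 0, 0, 0, -1]
    - [0, 0, 0.05, 0, 0, 0, -1]

```text
t: 7.8
tool_pos: [0.4704, -0.3378, 0.0049]
orientation: [-0.073, 3.139, -0.002]
force: [0.5, 2.2, 6.5]
opening: 0.0248
```

move_arm:
  series:
    - [0, 0, -0.1, 0, 0, 0, -1]
    - [0, 0, -0.4, 0, 0, 0, -1]
    - [0, 0, -0.8, 0, 0, 0, -1]
    - [0, 0, -1, 0, 0, 0, -1]

```text
t: 8.2
tool_pos: [0.4705, -0.3383, 0.1073]
orientation: [-0.073, 3.138, -0.004]
force: [0.4, -0.2, -3.8]
opening: 0.0245
```

move_arm:
  series:
    - [0, 0, -0.4, 0, 0, 0, -1]
    - [0, 0, -0.8, 0, 0, 0, -1]
    - [0, 0, -1, 0, 0, 0, -1]

```text
t: 8.5
tool_pos: [0.4705, -0.3382, 0.2082]
orientation: [-0.073, 3.137, -0.005]
force: [1.1, -1.1, -4.0]
opening: 0.0247
```

move_arm:
  series:
    - [0.1, 0, -0.4, 0, 0, -0.01, -1]
    - [0.2, 0, -0.8, 0, 0, -0.02, -1]
    - [0.2, 0, -1, 0, 0, -0.02, -1]
    - [0.2, 0, -1, 0, 0, -0.02, -1]

```text
t: 8.9
tool_pos: [0.4505, -0.3394, 0.3082]
orientation: [-0.17, 3.132, -0.008]
force: [-0.4, 0.3, -4.0]
opening: 0.0244
```

```bash
python3 - <<'E'
from plant import *
from h import *
import pickle
c=read_camera("wrist");pickle.dump(c,open("c5.pkl","wb"))
cv2.imwrite("pics/w5.png",c["frame"][:,:,::-1]);s=read_state();print(s['tool_pos'],s['orientation'],s['opening'],s['force'])
E
```

```text
[ 0.44998346 -0.33873394  0.3051106 ] [-0.17074398  3.13490321 -0.00337394] 0.024528012129450133 [-0.20760038  0.1848433  -4.27605659]
```

View pics/w5.png

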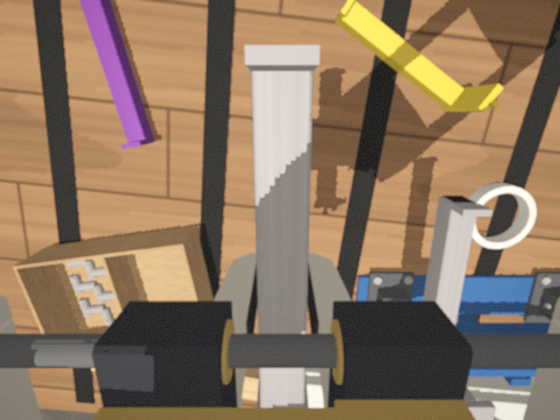

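move_arm:
  series:
    - [0, 0.4, 0, 0, 0, 0, -1]
    - [0, 0.8, 0, 0, 0, 0, -1]
    - [-0.1, 1, 0, 0, 0, 0, -1]

```text
t: 9.25
tool_pos: [0.447, -0.235, 0.3006]
orientation: [0.171, -3.133, -0.005]
force: [0.5, -0.3, -2.5]
opening: 0.0244
```

move_arm:
  series:
    - [0, 0.5, 0, 0, 0, 0, -1]
    - [-0.1, 1, 0, 0, 0, 0, -1]

```text
t: 9.45
tool_pos: [0.4459, -0.1367, 0.3004]
orientation: [0.168, -3.133, -0.003]
force: [1.0, 0.6, -2.9]
opening: 0.0248
```

move_arm:
  series:
    - [0, 0.5, 0, 0, 0, 0, -1]
    - [-0.1, 1, 0, 0, 0, 0, -1]

```text
t: 9.65
tool_pos: [0.4448, -0.0368, 0.3009]
orientation: [0.17, -3.133, -0.001]
force: [1.6, -0.7, -4.0]
opening: 0.025
```

move_arm:
  series:
    - [0, 0.5, 0, 0, 0, 0, -1]
    - [-0.1, 0.9, 0, 0, 0, 0, -1]
    - [-0.1, 1, 0, 0, 0, 0, -1]

```text
t: 9.95
tool_pos: [0.4444, 0.0655, 0.3009]
orientation: [0.178, -3.133, -0.002]
force: [-0.9, -0.9, -3.2]
opening: 0.0247
```

```bash
python3 - <<'E'
from plant import *
s=read_state();print(s['tool_pos'],s['orientation'],s['opening'],s['force'])
E
```

```text
[0.44441839 0.06550495 0.30088633] [ 1.77830396e-01 -3.13268683e+00 -2.27405600e-03] 0.024728611415563664 [-0.88559622 -0.89079445 -3.22619107]
```

move_arm:
  series:
    - [-0.05, 0.26, 0, 0, 0, 0, -1]
    - [-0.05, 0.26, 0.4, 0, 0, 0, -1]
    - [-0.05, 0.26, 0.8, 0, 0, 0, -1]
    - [-0.05, 0.26, 1, 0, 0, 0, -1]

```text
t: 10.35
tool_pos: [0.4446, 0.0876, 0.1974]
orientation: [0.172, -3.129, 0.001]
force: [-0.3, -0.3, -3.7]
opening: 0.0247
```

move_arm:
  series:
    - [-0.1, 0, 0.2, 0, 0, 0, -1]
    - [-0.2, 0, 0.38, 0, 0, 0, -1]
    - [-0.3, 0, 0.38, 0, 0, 0, -1]
    - [-0.3, 0, 0.38, 0, 0, 0, -1]

```text
t: 10.75
tool_pos: [0.4775, 0.0909, 0.1644]
orientation: [0.171, -3.134, 0.0]
force: [0.1, -0.3, -3.1]
opening: 0.025
```

```bash
python3 - <<'E'
from plant import *
from h import *
import pickle
C={}
for n in ("scene","side","wrist"):
    C[n]=c=read_camera(n);cv2.imwrite(f"pics/{n}6.png",c["frame"][:,:,::-1])
pickle.dump(C,open("c6.pkl","wb"))
a=C["side"]["frame"][:,:,::-1][160:330,180:360];cv2.imwrite("pics/side6z.png",cv2.resize(a,None,fx=4,fy=4,interpolation=2)[:600])
a=C["scene"]["frame"][:,:,::-1][180:290,250:380];cv2.imwrite("pics/scene6z.png",cv2.resize(a,None,fx=5,fy=5,interpolation=2)[:600])
s=read_state();print(s['tool_pos'],s['orientation'],s['opening'],s['force'])
E
```

```text
[0.47789071 0.09123177 0.16642623] [-1.71138127e-01  3.13623434e+00 -9.81454641e-05] 0.024364778907535564 [-0.12489292  0.17869525 -3.15673572]
```

View pics/side6z.png

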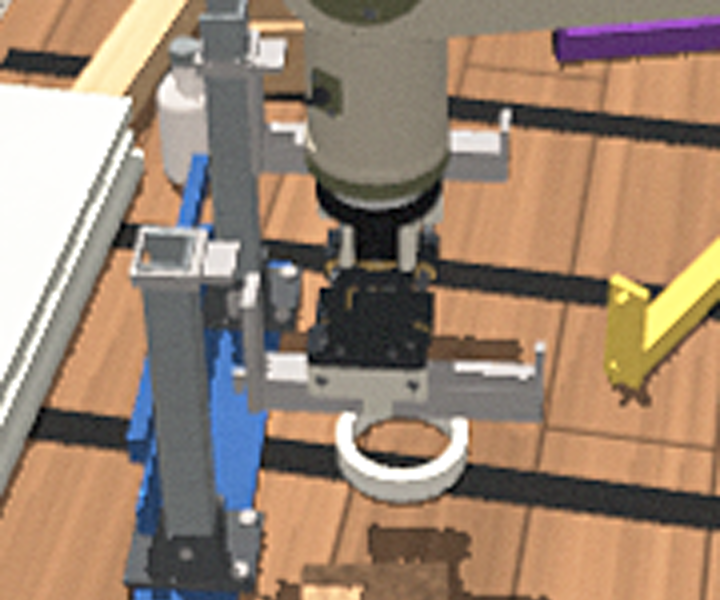

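View pics/scene6z.png

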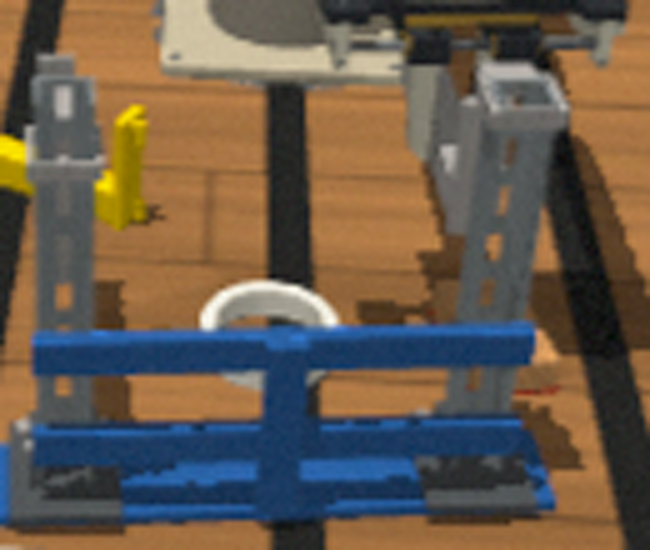

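View pics/wrist6.png

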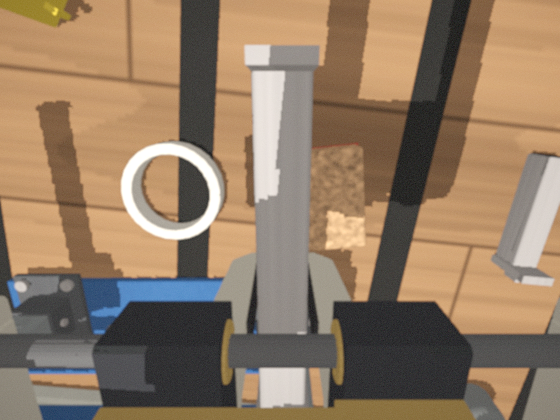

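```bash
python3 - <<'E'
from h import *
import pickle
C=pickle.load(open("c6.pkl","rb"))
a=C["scene"]["frame"][:,:,::-1][185:250,325:375];cv2.imwrite("pics/z1.png",cv2.resize(a,None,fx=9,fy=9,interpolation=cv2.INTER_CUBIC))
a=C["side"]["frame"][:,:,::-1][210:270,205:265];cv2.imwrite("pics/z2.png",cv2.resize(a,None,fx=10,fy=10,interpolation=cv2.INTER_CUBIC))
E
```

```text
(no output)
```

View pics/z1.png

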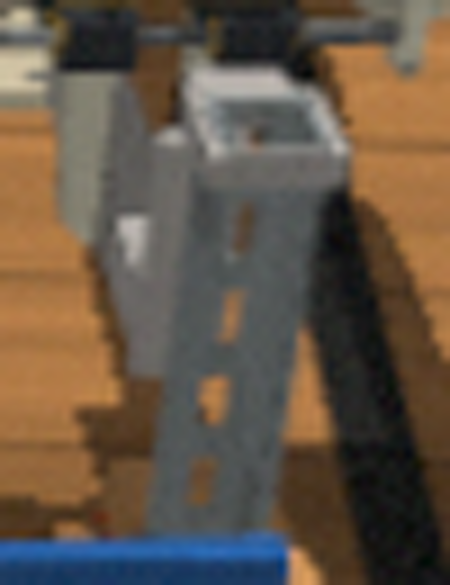

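View pics/z2.png

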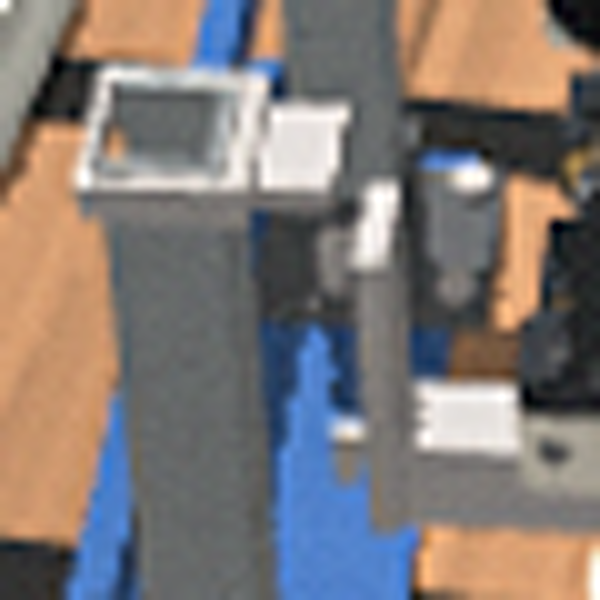

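```bash
python3 - <<'E'
from h import *
import pickle
C=pickle.load(open("c6.pkl","rb"));S,D=C["scene"],C["side"]
s=lambda x,y:(325+x/9-.4,185+y/9-.4); d=lambda x,y:(205+x/10-.4,210+y/10-.4)
print("heel -y rear top",tri([S,D],[s(152,135),d(368,182)]))
print("collar back +y",tri([S,D],[s(348,153),d(78,190)]))
print("collar back -y",tri([S,D],[s(210,155),d(98,66)]))
F=np.array([.596,.108]);a=.11;u=np.array([np.cos(a),np.sin(a)]);v=np.array([-u[1],u[0]])
for P in (S,):
  for p in ((152,135),(130,370),):
    for z in (.25,.255,.26): pass
# lateral by plane: heel rear plane x along u at -0.031 of F
n=np.r_[u,0]; 
for off in(-.031,-.028,-.034):
  pt=np.r_[F+off*u,0]
  for p in((152,135),(130,372)):
    X=onplane(S,s(*p),pt,n);print(off,p,"lat",((X[:2]-F)@v).round(4),"z",X[2].round(4))
# slots in back view: face plane
for p in((243,232),(232,316),(214,400),(202,482)):
    X=onplane(S,s(*p),np.r_[F,0],n);print("slot",((X[:2]-F)@v).round(4),X[2].round(4))
# side plane y=+15 : heel near corners
for p in ((355,265),(385,272),(373,530),(405,528),(413,525)):
    X=onplane(D,d(*p),np.r_[F+.015*v,0],np.r_[v,0]);print("side",p,((X[:2]-F)@u).round(4),X[2].round(4))
for p in ((262,225),(272,560)):
    X=onplane(D,d(*p),np.r_[F+.017*v,0],np.r_[v,0]);print("face edge",p,((X[:2]-F)@u).round(4),X[2].round(4))
for p in ((247,190),(345,190),(335,207),(80,190)):
    X=onplane(D,d(*p),np.r_[F+.016*v,0],np.r_[v,0]);print("ledge",p,((X[:2]-F)@u).round(4),X[2].round(4))
E
```

```text
heel -y rear top (array([0.56175006, 0.08210434, 0.25542871]), [0.0007751760634175125, 0.0007751760634175836])
collar back +y (array([0.62090593, 0.13349442, 0.28745769]), [7.906956149049071e-06, 7.906956149116864e-06])
collar back -y (array([0.6281961 , 0.08961118, 0.28902167]), [0.00020428151014250688, 0.0002042815101426853])
-0.031 (152, 135) lat -0.0242 z 0.2597
-0.031 (130, 372) lat -0.0212 z 0.1647
-0.028 (152, 135) lat -0.025 z 0.2615
-0.028 (130, 372) lat -0.022 z 0.1668
-0.034 (152, 135) lat -0.0233 z 0.2579
-0.034 (130, 372) lat -0.0204 z 0.1626
slot 0.0015 0.2411
slot 0.002 0.2083
slot 0.0001 0.1744
slot 0.0001 0.1403
side (355, 265) -0.0381 0.26
side (385, 272) -0.0454 0.2581
side (373, 530) -0.0385 0.1675
side (405, 528) -0.0469 0.1688
side (413, 525) -0.049 0.17
face edge (262, 225) -0.016 0.2737
face edge (272, 560) -0.0119 0.1566
ledge (247, 190) -0.0127 0.2841
ledge (345, 190) -0.0369 0.2856
ledge (335, 207) -0.0342 0.2799
ledge (80, 190) 0.0286 0.2815
```

```bash
python3 - <<'E'
from h import *
import pickle
C=pickle.load(open("c6.pkl","rb"));S,D=C["scene"],C["side"]
d=lambda x,y:(205+x/10-.4,210+y/10-.4)
F=np.array([.596,.108]);a=.11;u=np.array([np.cos(a),np.sin(a)]);v=np.array([-u[1],u[0]])
for p in ((262,225),(272,560),(247,190)):
    X=onplane(D,d(*p),np.r_[F-.017*v,0],np.r_[v,0]);print("face edge",p,((X[:2]-F)@u).round(4),X[2].round(4))
# fitted heel & upright for check
E
python3 - <<'E'
import cv2,pickle
C=pickle.load(open("c6.pkl","rb"))
W=C["wrist"]["frame"][:,:,::-1]
a=W[230:420,180:390];cv2.imwrite("pics/z3.png",cv2.resize(a,None,fx=3.5,fy=3.5,interpolation=cv2.INTER_CUBIC)[:600])
E
```

```text
face edge (262, 225) -0.0094 0.2427
face edge (272, 560) -0.0052 0.1215
face edge (247, 190) -0.0063 0.2544
```

View pics/z3.png

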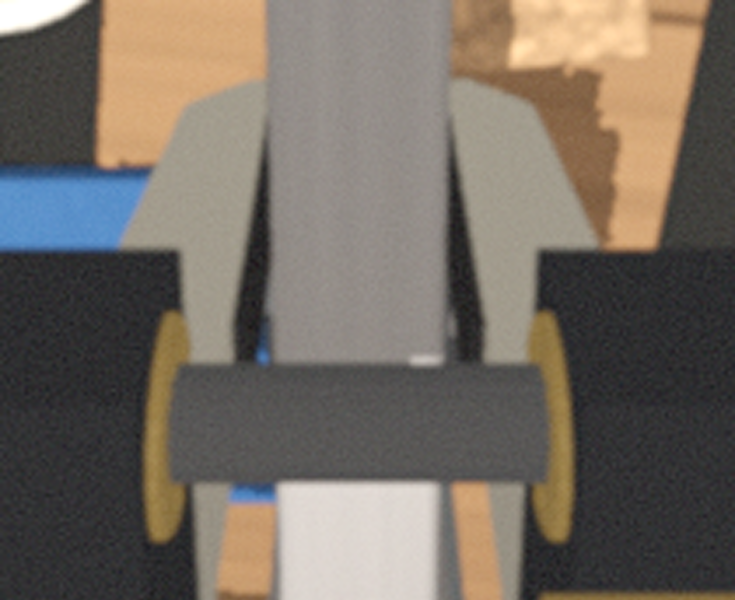

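move_arm:
  series:
    - [0, 0.045, 0.03, 0, 0, 0, -1]
    - [-0.08, 0.045, 0.03, 0, 0, 0, -1]
    - [-0.15, 0.045, 0.03, 0, 0, 0, -1]
    - [-0.15, 0.045, 0.03, 0, 0, 0, -1]
    - [-0.15, 0.045, 0.03, 0, 0, 0, -1]

```text
t: 11.4
tool_pos: [0.4923, 0.0975, 0.1627]
orientation: [0.172, -3.137, 0.0]
force: [-0.1, 0.2, -4.6]
opening: 0.0245
```

```bash
cat > look.py <<'E'
import sys
from plant import *
from h import *
import pickle
k=sys.argv[1]
C={n:read_camera(n) for n in("scene","side")}
pickle.dump(C,open(f"c{k}.pkl","wb"))
a=C["scene"]["frame"][:,:,::-1][185:250,325:375];b=C["side"]["frame"][:,:,::-1][210:275,205:265]
f=lambda i:cv2.resize(i,None,fx=7,fy=7,interpolation=cv2.INTER_CUBIC)
cv2.imwrite(f"pics/l{k}.png",np.hstack([f(a),f(b)]))
s=read_state();print(s['t'],s['tool_pos'],s['orientation'],s['opening'],s['force'])
E
python3 look.py 7
```

```text
11.5 [0.49194738 0.09746453 0.16253576] [ 1.71381076e-01 -3.13655639e+00  1.58822326e-05] 0.024709006879101787 [-0.05489153 -0.60028601 -3.31162822]
```

View pics/l7.png

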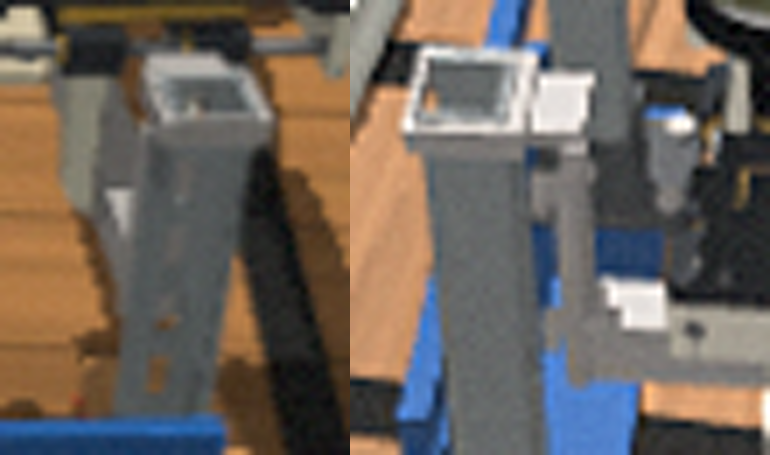

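move_arm:
  series:
    - [-0.02, 0, 0, 0, 0, 0, -1]
    - [-0.04, 0, 0, 0, 0, 0, -1]
    - [-0.06, 0, 0, 0, 0, 0, -1]
    - [-0.08, 0, 0, 0, 0, 0, -1]
    - [-0.08, 0, 0, 0, 0, 0, -1]

```text
t: 12.0
tool_pos: [0.5003, 0.0984, 0.1627]
orientation: [-0.171, 3.137, 0.0]
force: [0.6, -1.0, -2.9]
opening: 0.025
```

```bash
python3 -c "
from plant import *
s=read_state();print(s['tool_pos'],s['force'],s['wrist_torque'])"
```

```text
[0.5002531  0.09836364 0.1626669 ] [ 0.56729253 -0.98039008 -2.85114536] [ 0.07236364 -0.06982271 -0.04583989]
```

move_arm:
  series:
    - [-0.02, 0, 0, 0, 0, 0, -1]
    - [-0.04, 0, 0, 0, 0, 0, -1]
    - [-0.04, 0, 0, 0, 0, 0, -1]

```text
t: 12.3
tool_pos: [0.5042, 0.0988, 0.1627]
orientation: [-0.171, 3.137, -0.0]
force: [0.8, 0.5, -3.1]
opening: 0.0245
```

move_arm:
  series:
    - [-0.02, 0, 0, 0, 0, 0, -1]
    - [-0.04, 0, 0, 0, 0, 0, -1]
    - [-0.04, 0, 0, 0, 0, 0, -1]

```text
t: 12.6
tool_pos: [0.5072, 0.0991, 0.1623]
orientation: [0.171, -3.135, 0.0]
force: [-4.7, -0.5, -1.6]
opening: 0.0249
```

```bash
python3 look.py 8
```

```text
12.7 [0.5071682  0.09913114 0.16229529] [ 1.71380410e-01 -3.13481827e+00  2.97675137e-04] 0.02475596626124724 [-4.96159286 -1.44527329 -1.69645564]
```

View pics/l8.png

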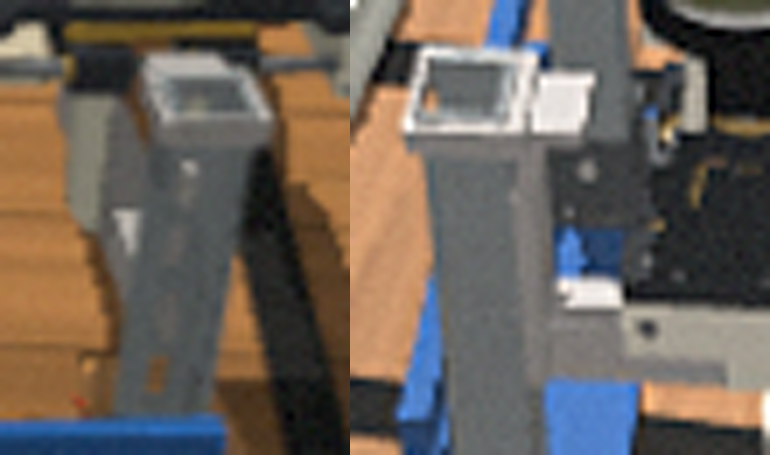

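move_arm:
  series:
    - [0, 0, 0.03, 0, 0, 0, -1]
    - [0, 0, 0.06, 0, 0, 0, -1]
    - [0, 0, 0.08, 0, 0, 0, -1]
    - [0, 0, 0.08, 0, 0, 0, -1]

```text
t: 13.1
tool_pos: [0.5071, 0.0992, 0.154]
orientation: [0.171, -3.135, 0.0]
force: [-4.7, 0.1, -4.1]
opening: 0.0243
```

move_arm:
  series:
    - [0, 0, 0.02, 0, 0, 0, -1]
    - [0, 0, 0.04, 0, 0, 0, -1]
    - [0, 0, 0.04, 0, 0, 0, -1]

```text
t: 13.4
tool_pos: [0.5072, 0.0992, 0.1508]
orientation: [0.171, -3.135, 0.0]
force: [-8.7, -1.1, 2.2]
opening: 0.0246
```

move_arm:
  series:
    - [0, 0, 0.02, 0, 0, 0, -1]
    - [0, 0, 0.03, 0, 0, 0, -1]
    - [0, 0, 0.03, 0, 0, 0, -1]

```text
t: 13.7
tool_pos: [0.5073, 0.0992, 0.1495]
orientation: [0.172, -3.136, 0.0]
force: [-15.4, -2.7, 13.1]
opening: 0.0246
```

```bash
python3 look.py 9
```

```text
13.8 [0.50734759 0.09928381 0.1494908 ] [ 1.71713128e-01 -3.13589923e+00  9.83080936e-05] 0.02488635035803695 [-15.1349838   -0.54652911  12.64764708]
```

View pics/l9.png

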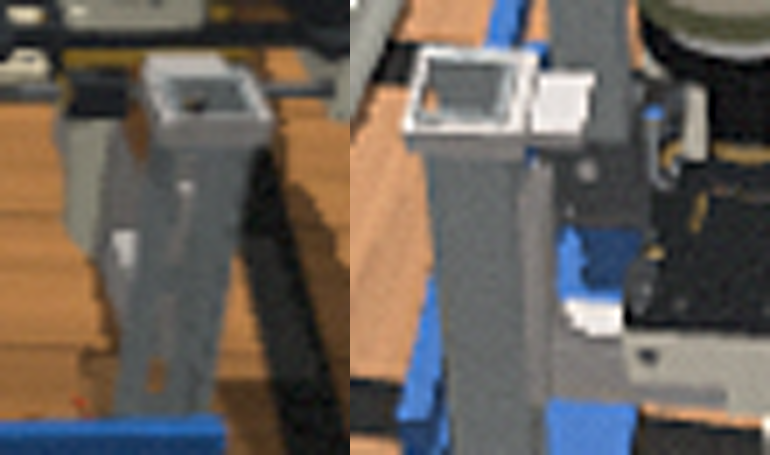

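move_arm:
  series:
    - [0.02, 0, 0.01, 0, 0, 0, -1]
    - [0.02, 0, 0.03, 0, 0, 0, -1]
    - [0.02, 0, 0.03, 0, 0, 0, -1]

```text
t: 14.1
tool_pos: [0.5074, 0.0992, 0.1491]
orientation: [-0.172, 3.133, 0.0]
force: [-14.4, -0.8, 24.3]
opening: 0.0245
```

move_arm:
  series:
    - [0.01, 0, -0.03, 0, 0, 0, -1]
    - [0.02, 0, -0.05, 0, 0, 0, -1]
    - [0.02, 0, -0.05, 0, 0, 0, -1]

```text
t: 14.4
tool_pos: [0.5062, 0.099, 0.1511]
orientation: [-0.171, 3.131, 0.001]
force: [8.3, 0.5, -3.0]
opening: 0.0247
```

move_arm:
  series:
    - [0, 0, 0, 0, 0, 0, 0.1]
    - [0, 0, 0, 0, 0, 0, 0.1]
    - [0, 0, 0, 0, 0, 0, 0.1]
    - [0, 0, 0, 0, 0, 0, 0.1]
    - [0, 0, 0, 0, 0, 0, 0.1]

```text
t: 14.9
tool_pos: [0.5039, 0.0988, 0.1496]
orientation: [0.171, -3.137, -0.0]
force: [-0.0, -0.5, -0.3]
opening: 0.0507
```

```bash
python3 look.py 10
```

```text
15.0 [0.50391395 0.09882763 0.14958452] [ 1.71492549e-01 -3.13679786e+00 -2.98109469e-05] 0.05075013672943454 [0.31514151 0.69396286 0.57509414]
```

View pics/l10.png

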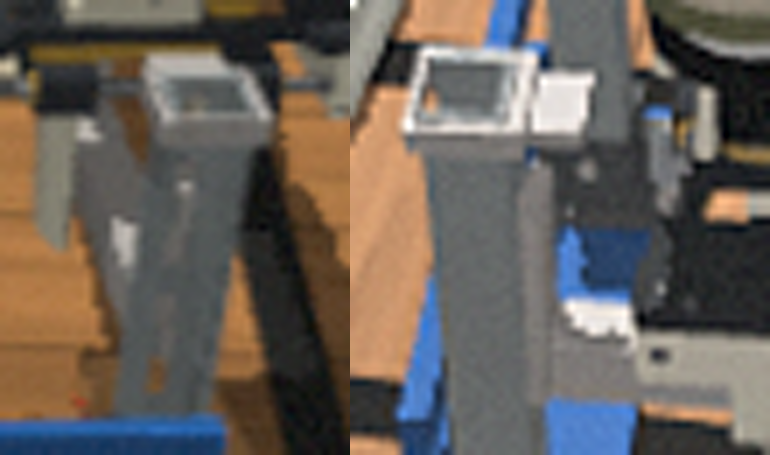

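move_arm:
  series:
    - [0, 0, -0.2, 0, 0, 0, 0.1]
    - [0, 0, -0.6, 0, 0, 0, -1]
    - [0, 0, -1, 0, 0, 0, -1]

```text
t: 15.3
tool_pos: [0.5031, 0.0987, 0.2499]
orientation: [0.171, -3.135, 0.0]
force: [0.6, 0.6, -0.4]
opening: 0.0394
```

move_arm:
  series:
    - [0, 0, -0.4, 0, 0, 0, -1]
    - [0, 0, -0.8, 0, 0, 0, -1]
    - [0, 0, -0.8, 0, 0, 0, -1]
    - [-0.3, 0, -0.8, 0, 0, 0, -1]
    - [-0.6, 0, -0.8, 0, 0, 0, -1]
    - [-0.73, 0, -0.8, 0, 0, 0, -1]
    - [-0.73, 0, -0.8, 0, 0, 0, -1]

```text
t: 16.0
tool_pos: [0.5772, 0.1067, 0.3279]
orientation: [0.171, -3.135, 0.0]
force: [0.8, 0.5, 0.1]
opening: 0.0008
```

```bash
python3 look.py 11; python3 - <<'E'
from plant import *
from h import *
c=read_camera("wrist");cv2.imwrite("pics/w11.png",c["frame"][:,:,::-1])
E
```

```text
16.1 [0.5760943  0.106681   0.32872869] [ 1.71286707e-01 -3.13523851e+00  1.34141199e-04] 0.0005362390069930689 [0.0936694  0.65817369 0.43684327]
```

View pics/l11.png

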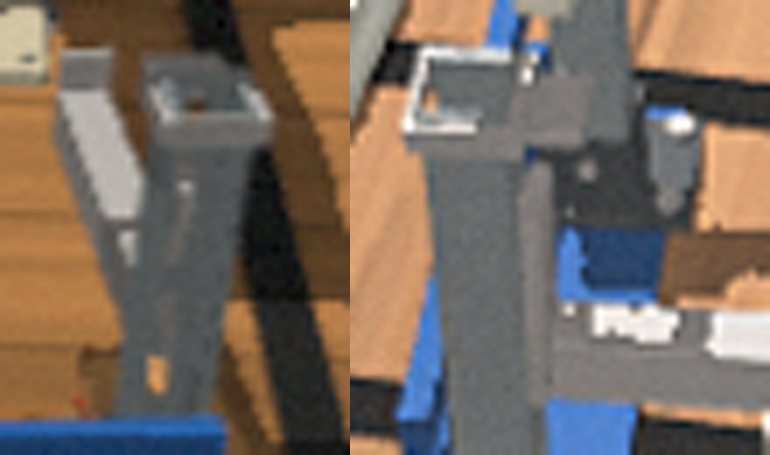

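View pics/w11.png

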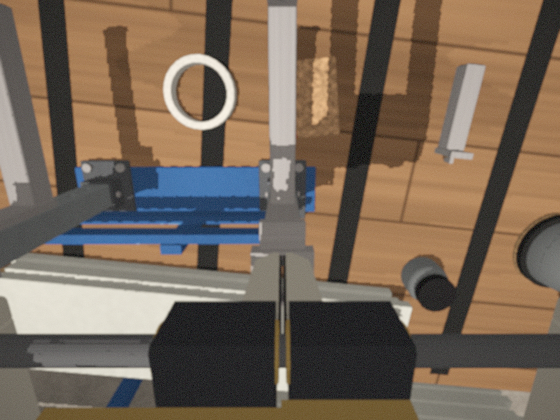

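move_arm:
  series:
    - [0, 0, 0.2, 0, 0, 0, -1]
    - [0, 0, 0.35, 0, 0, 0, -1]
    - [0, 0, 0.4, 0, 0, 0, -1]
    - [0, 0, 0.42, 0, 0, 0, -1]
    - [0, 0, 0.44, 0, 0, 0, -1]
    - [0, 0, 0.44, 0, 0, 0, -1]

```text
t: 16.75
tool_pos: [0.5757, 0.1067, 0.2862]
orientation: [0.171, -3.135, 0.0]
force: [-6.3, -1.4, 0.8]
opening: 0.0003
```

```bash
python3 look.py 12
```

```text
16.85 [0.57565983 0.10669828 0.28616842] [ 1.71364000e-01 -3.13532870e+00  1.33712812e-04] 0.0007023729907211137 [-6.09218712 -0.30609812  0.8001871 ]
```

View pics/l12.png

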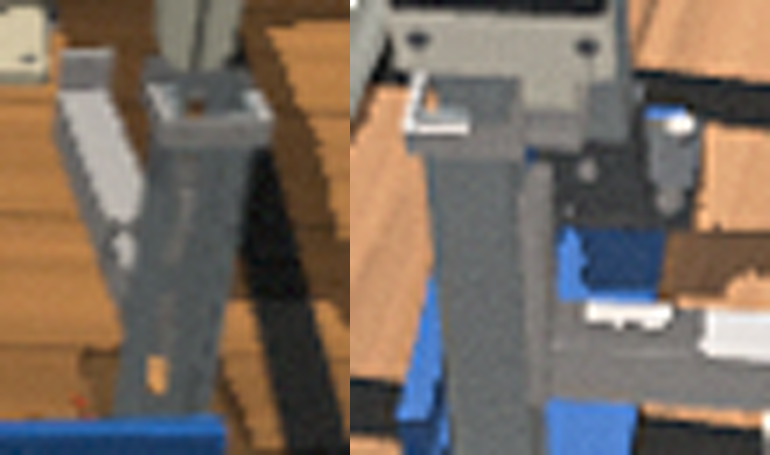

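move_arm:
  series:
    - [0.03, 0, -0.02, 0, 0, 0, -1]
    - [0.04, 0, 0, 0, 0, 0, -1]
    - [0.04, 0, 0.02, 0, 0, 0, -1]
    - [0.04, 0, 0.02, 0, 0, 0, -1]

```text
t: 17.25
tool_pos: [0.5729, 0.1064, 0.284]
orientation: [-0.171, 3.136, 0.0]
force: [1.8, 0.1, 1.3]
opening: 0.0005
```

move_arm:
  series:
    - [0, 0, 0.02, 0, 0, 0, -1]
    - [0, 0, 0.04, 0, 0, 0, -1]
    - [0, 0, 0.06, 0, 0, 0, -1]
    - [0, 0, 0.06, 0, 0, 0, -1]

```text
t: 17.65
tool_pos: [0.5728, 0.1063, 0.2775]
orientation: [-0.171, 3.136, 0.0]
force: [1.1, 0.2, 2.2]
opening: 0.0004
```

move_arm:
  series:
    - [0, 0, 0.03, 0, 0, 0, -1]
    - [0, 0, 0.06, 0, 0, 0, -1]
    - [0, 0, 0.09, 0, 0, 0, -1]
    - [0, 0, 0.12, 0, 0, 0, -1]
    - [0, 0, 0.12, 0, 0, 0, -1]

```text
t: 18.15
tool_pos: [0.5724, 0.1063, 0.2649]
orientation: [0.171, -3.136, 0.0]
force: [1.5, 0.0, 1.3]
opening: 0.0006
```

```bash
python3 look.py 13
```

```text
18.25 [0.57205405 0.10625928 0.26489097] [ 1.71221508e-01 -3.13529129e+00  7.88175270e-05] 0.0004906010520006487 [ 1.02478806 -0.38210691  0.33922779]
```

View pics/l13.png

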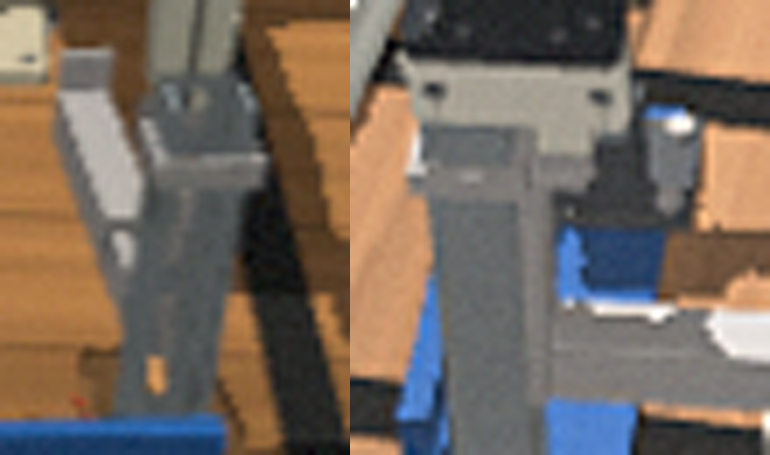

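move_arm:
  series:
    - [0, 0, 0.03, 0, 0, 0, -1]
    - [0, 0, 0.06, 0, 0, 0, -1]
    - [0, 0, 0.09, 0, 0, 0, -1]
    - [0, 0, 0.12, 0, 0, 0, -1]
    - [0, 0, 0.12, 0, 0, 0, -1]

```text
t: 18.75
tool_pos: [0.5723, 0.1063, 0.2527]
orientation: [0.171, -3.136, 0.0]
force: [0.2, -0.5, 0.6]
opening: 0.0001
```

move_arm:
  series:
    - [0, 0, 0.02, 0, 0, 0, -1]
    - [0, 0, 0.03, 0, 0, 0, -1]
    - [0, 0, 0.03, 0, 0, 0, -1]

```text
t: 19.05
tool_pos: [0.5725, 0.1063, 0.2504]
orientation: [0.171, -3.137, -0.0]
force: [-0.5, -0.2, 2.2]
opening: 0.0003
```

move_arm:
  series:
    - [0, 0, 0.02, 0, 0, 0, -1]
    - [0, 0, 0.03, 0, 0, 0, -1]
    - [0, 0, 0.03, 0, 0, 0, -1]

```text
t: 19.35
tool_pos: [0.5727, 0.1063, 0.2496]
orientation: [-0.171, 3.135, -0.0]
force: [-7.0, -1.9, 13.6]
opening: 0.0003
```

move_arm:
  series:
    - [0, 0, 0.01, 0, 0, 0, -1]
    - [0, 0, 0.02, 0, 0, 0, -1]
    - [0, 0, 0.02, 0, 0, 0, -1]

```text
t: 19.65
tool_pos: [0.5728, 0.1063, 0.2493]
orientation: [-0.171, 3.134, -0.0]
force: [-11.7, -1.8, 21.6]
opening: 0.0003
```

move_arm:
  series:
    - [0.02, 0, -0.1, 0, 0, 0, -1]
    - [0.04, 0, -0.4, 0, 0, 0, -1]
    - [0.1, 0, -0.8, 0, 0, 0, -1]
    - [0.5, 0, -1, 0, 0, 0, -1]
    - [0.8, 0, -1, 0, 0, 0, -1]

```text
t: 20.15
tool_pos: [0.4935, 0.0976, 0.3491]
orientation: [-0.171, 3.132, 0.0]
force: [0.3, -0.1, 0.6]
opening: 0.0004
```

```bash
python3 look.py 14; python3 - <<'E'
from plant import *
from h import *
import pickle
c=read_camera("wrist");cv2.imwrite("pics/w14.png",c["frame"][:,:,::-1])
C=pickle.load(open("c14.pkl","rb"));cv2.imwrite("pics/side14.png",C["side"]["frame"][:,:,::-1]);cv2.imwrite("pics/scene14.png",C["scene"]["frame"][:,:,::-1])
a=C["side"]["frame"][:,:,::-1][160:330,200:340];cv2.imwrite("pics/side14z.png",cv2.resize(a,None,fx=3.5,fy=3.5,interpolation=2))
E
```

```text
20.25 [0.49150151 0.09759891 0.34691051] [-1.71749606e-01  3.13471309e+00  2.68192668e-04] 0.0006209595733318767 [1.45016712 0.19026103 0.16845655]
```

View pics/l14.png

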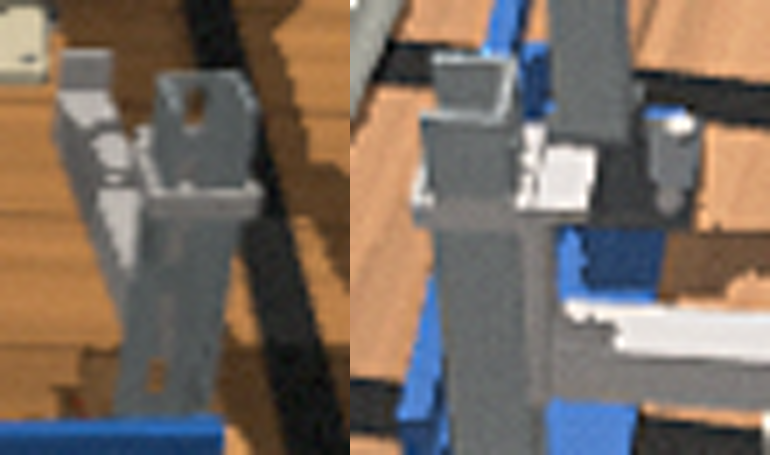

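View pics/side14z.png

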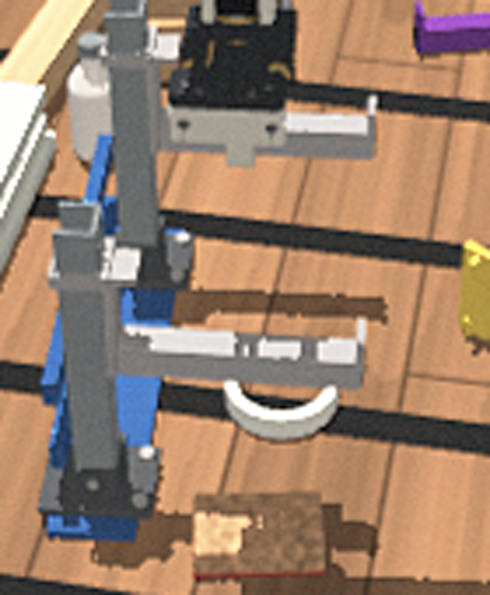

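View pics/scene14.png

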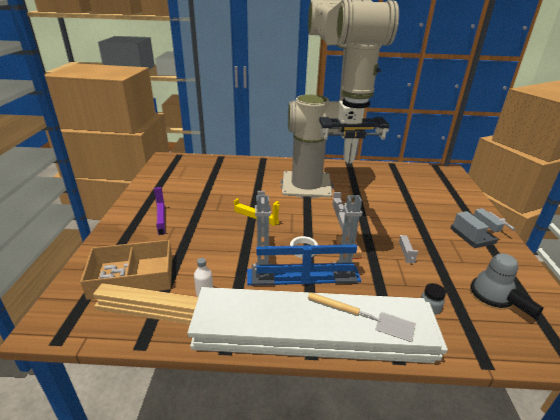

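```bash
python3 - <<'E'
from h import *
import pickle
C=pickle.load(open("c14.pkl","rb"));D=C["side"];S=C["scene"]
d=lambda x,y:(205+(x-350)/7-.4,210+y/7-.4); s=lambda x,y:(325+x/7-.4,185+y/7-.4)
F=np.array([.596,.108]);a=.11;u=np.array([np.cos(a),np.sin(a)]);v=np.array([-u[1],u[0]])
def sd(p,l):
    X=onplane(D,d(*p),np.r_[F+l*v,0],np.r_[v,0]);return ((X[:2]-F)@u).round(4),X[2].round(4)
print("upright top +y back",sd((421,120),.017),"front",sd((497,123),.017))
print("collar top +y back",sd((415,205),.022),"front",sd((520,210),.022)," under back",sd((418,224),.022),"front",sd((525,226),.022))
print("heel bottom +y",sd((540,403),.015),"tube bottom",sd((640,410),.0125))
print("collar triang", tri([S,D],[s(262,185),d(413,205)]), "upright top back+y",tri([S,D],[s(250,100),d(421,120)]))
# tube tilt: full side image tube bottom edge
z=lambda x,y:(200+x/3.5-.4,160+y/3.5-.4)
for p in((120,375),(360,387),(200,379)):
    X=onplane(D,z(*p),np.r_[F+.0125*v,0],np.r_[v,0]);print("tube bottom",((X[:2]-F)@u).round(4),X[2].round(4))
E
python3 - <<'E'
import cv2
a=cv2.imread("pics/scene14.png")[185:260,250:375];cv2.imwrite("pics/z14.png",cv2.resize(a,None,fx=6,fy=6,interpolation=cv2.INTER_CUBIC))
E
```

```text
upright top +y back (np.float64(0.0226), np.float64(0.2889)) front (np.float64(-0.0041), np.float64(0.2891))
collar top +y back (np.float64(0.0267), np.float64(0.2529)) front (np.float64(-0.0107), np.float64(0.2529))  under back (np.float64(0.0263), np.float64(0.2438)) front (np.float64(-0.0121), np.float64(0.2453))
heel bottom +y (np.float64(-0.0111), np.float64(0.1487)) tube bottom (np.float64(-0.048), np.float64(0.1451))
collar triang (array([0.61983069, 0.13487568, 0.25520938]), [0.00032941827853664605, 0.00032941827853672336]) upright top back+y (array([0.61532314, 0.12691561, 0.29086418]), [0.0020464445195553693, 0.0020464445195552054])
tube bottom -0.0163 0.1481
tube bottom -0.1952 0.1483
tube bottom -0.0762 0.1482
```

View pics/z14.png

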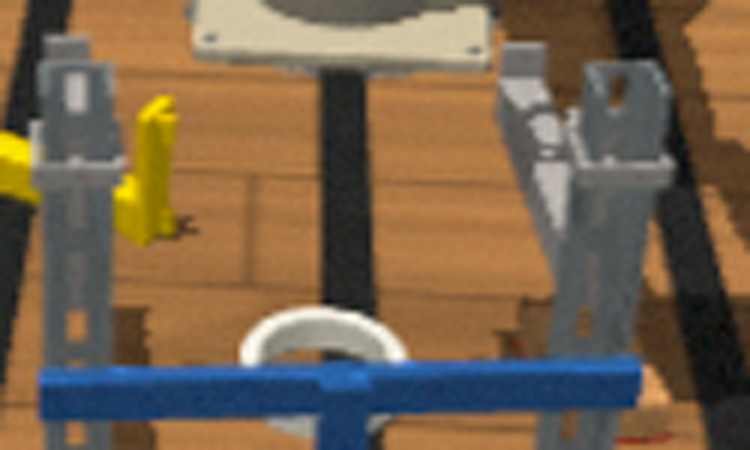

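View pics/w14.png

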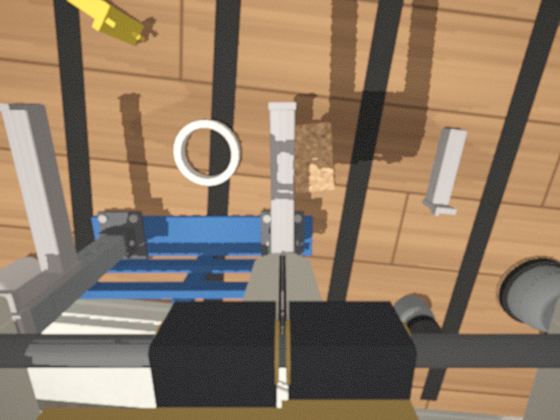

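```bash
python3 -c "
from plant import *
print(read_state()['force'],read_state()['t'],close_job())"
```

```text
the job is handed in; nothing more can be done
[0.57196139 0.09028417 0.03172362] 20.3 None
```

I hooked the long arm into the 2nd and 4th slots of the bare upright and pressed it down to a hard stop. I then pushed the keeper down onto its heel, backed the robot clear and handed in at 20.3 s.

**Last checks:**
- **Arm:** In the camera views the heel lies against the face and the tube is level. Its underside is at about 0.148 m, inside the 0.143 to 0.159 m window. It stayed put after I released it.
- **Keeper:** The collar top measured 36 mm below the upright's top, which matches the 0.036 m target. It stopped against the heel at about 20 N.
- **Everything else:** The bystanders appeared unmoved, and the force reading was about zero with the gripper clear.

**What went wrong or disagreed:**
- **First grasp:** I lifted before the fingers had closed, so it missed. The arm was not disturbed, and I gripped it on the second try.
- **Upright height:** It came out about 5 mm low from its top edge, 2–6 mm low from the slots, and about 6 mm low from where the arm stopped. All of these keep the arm within the allowed height.
- **Sideways position:** Before insertion the cameras and the tool pose disagreed by about 3 mm on where the arm was. The hooks went in without resistance anyway.

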